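# Dock a paint marker in a well that is free to the bottom

### The job

Lift the paint marker with the blue band out of its wooden parking block and dock it nib down in the grey stand, in whichever of the three orange-ringed wells is clear; the other two still have a broken-off piece hidden at the bottom. Feel for the piece gently with the sprung nib: if you push the nib most of the way in, the pen floods, so back out and try another well. Press the pen home until its shoulder has pushed the orange ring all the way down, without forcing it, then let go and leave it standing upright, with the other pens and things on the table where they were.

Things in the scene. Friction and masses are not known exactly. Their poses are not given: they have to be found in the camera images.
- marker: Round paint marker, 50 g, upright and nib down in the parking block, shoulder resting on its top. Origin on its axis at the shoulder, z up the pen. White barrel 22 mm across from z = 0 to 88 mm, then a blue 19 mm plug to 95; blue band low down. Below: black neck 16 mm across to z = -16, tapering to 10 mm at -26, then the 6 mm sprung nib, tip at -40. Grip the barrel near z = 70
- nib (a joint): The marker's spring nib: 0 out, grows as it is pushed up into the pen (m), 12 mm of travel. It gives about 2.4 N at the first movement and 1.2 N more per mm (about 8 N at 5 mm, 14 N at 10 mm). Beyond 10 mm the pen floods and is spoilt
- park: Wooden parking block, fixed, 75 x 75 x 56 mm high, origin at the centre of its underside, with one hole 20 mm in diameter, 48 mm deep, in the middle of its top
- dock: Grey docking stand, fixed, 140 (its x) x 240 (its y) x 56 mm high, origin at the centre of its underside. Three wells 20 mm across, each under an orange ring, in a row along its y, 70 mm apart, at x = -25 mm. Two plain holes at x = 40, y = -35 and 35 mm hold the red and green pens, tops 151 mm above the table
- well0 (a point): On the axis of well 0 at home level, 58 mm above the table (2 mm above the stand's top), where the marker's shoulder must come to rest. Axes as the stand's. In a clear well the nib then hangs free. A leftover piece has a flat top 24 mm below home level: the nib meets it with the shoulder still 16 mm above home, before the shoulder reaches the ring (6 to 8 mm above home)
- well1 (a point): The same for well 1, the middle one. Wells 0, 1, 2 follow one another along the stand's +y. Which one is clear changes from start to start
- well2 (a point): The same for well 2
- liner0 (a joint): Orange ring of well 0, 34 mm outside, 20 mm inside: 0 raised (top 8 mm above home level), 0.008 m fully down (top at home level). Starts at 0 to 0.0015. Stiff: the pen's shoulder pushes it down with about 6 N and it stays, no spring. A thin soft split black rubber wiper in it hides the inside of the well and offers no resistance
- liner1 (a joint): The same for well 1
- liner2 (a joint): The same for well 2
- pen_red: Bystander: pen of the same shape with a red band, standing in a back hole of the stand. Origin at its shoulder
- pen_green: Bystander: the same with a green band
- tape: Bystander: roll of yellow tape lying flat, 100 mm in diameter, 25 mm high, origin under its centre
- bottle_a: Bystander: clear bottle with a red cap, 64 mm in diameter, 200 mm high, origin under its centre
- bottle_b: Bystander: amber bottle with a green cap, same size
- cup: Bystander: white cup, 76 mm in diameter, 95 mm high, origin under its centre
- spare: Bystander: orange capped pen lying on the table, 22 mm in diameter, 130 mm long, origin under its middle

How it is judged:
By the outcome, as a careful person would: the job done as asked, in the order asked, and still so for the second after the job is handed in, with the robot touching nothing.
It also fails if it takes over 54 s, if anything falls off the work surface, if the arm or the gripper's body presses on something with over 40 N, if the wrist force passes 120 N, or if a joint passes its speed limit or range.

### The arm

A 7-joint arm with a two-finger parallel gripper is mounted at the origin on the work surface. World frame = base frame: x ahead of the robot, y to its left, z up, the work surface at z = 0. Lengths are in m, angles in rad, forces in N, time in s.
With the tool pointing down it reaches from about 0.4 to 0.875 m from the base axis. Payload 6.5 kg.
Tool frame: the origin (TCP) lies midway between the tips of the shut fingers; the grasp point (between the pads) lies 19 mm behind it; z points along the fingers, y is the line along which they close (so a half turn about z gives the same grasp; the last joint's range is limited). The gripper opens to 88 mm and grips with 3 to 60 N. Pads are 18 mm wide; open, the fingers measure 123 mm over their backs; the gripper's body (75 mm by 187 mm) begins 45 mm behind the grasp point.
Start: joints at [1.202, 0.536, -0.004, 1.538, 0.003, 1.067, -0.071], TCP at [0.194, -0.62, 0.239] pointing down, gripper open.
Joint ranges: [-2.7, 2.7], [-0.37, 2.16], [-1.27, 1.26], [0.24, 2.4], [-1.31, 4.45], [0.19, 1.91], [-2.76, 2.76]. Speed limits (rad/s): [2.39, 2.39, 3.14, 3.14, 3.14, 3.14, 3.14].

### API

Orientations are given as a 3x3 rotation matrix whose columns are the frame's x, y, z axes.
In Python, from workcell import r, optics, job_done gives the robot as it stands.
- The arm moves only by the tool arm_command, never from a script. Its argument "targets" is a list that holds one entry, the list of rows, each a list of 5 numbers: the shift along the tool's x, y, z in m, then the turn about the tool's z in degrees, then the opening, from 0 (shut) to 1 (fully open). A call has 1 to 8 rows; each row is the pose to reach, as a shift and turn from the pose commanded when the call began, along the tool's axes at that moment; what a row does not reach only later rows make up. A row lasts 1/10 s, in which the tool goes at most 50 mm and 8.59 degrees, less where a joint would pass 70% of its speed; a pose out of reach is approached as far as the arm can. A call with a gripper value outside its range is refused whole. The fingers move at their own pace and stop on an object; "grip_force" is the grip in N (left out, the last holds). Time passes only in rows, so rows that repeat a pose let the fingers close. It gives the time, the measured TCP pose, the force, the opening and the grip force at its end, in the units of the state.
- r.get_state(): the state, without advancing time (a new reading comes with each control period).
- optics.camera(name): name is "scene" or "top" or "wrist"; returns the picture (384x512x3 uint8, red, green, blue); there is no depth.
- optics.camera_info(name): a dict with "intrinsics" (3x3 intrinsics, pixels), "world_from_camera" (4x4, takes a point from camera to world coordinates); the wrist camera has in their place "T_tool_cam" (4x4, takes a point from camera to tool coordinates, whose origin is the TCP and whose axes are the flange's). Camera axes: x right, y down, z forward; pixel columns grow to the right and rows downward; lengths in m; the calibration is good to about 2 mm. A picture is of the moment at which its call begins: read the wrist's pose just before it. camera_info takes no time and is no camera call.
- job_done(): hands the job in; it is judged then, once.
Trained networks look in the newest picture that a camera, given by its name, has taken for a name from the list of things; names that differ only in an ending like _2 or _b are one class to them, and where a whole thing is asked for, a point or a joint stands for the part that bears it (a point fixed in the world has none). Each returns a list of dicts, best first, with "score" (0 to 1); they miss things now and then, are a little off and sometimes report something else, mostly with a low value. They report only what shows in the picture. A call takes as long as a camera call.
- optics.silhouettes(thing, camera): "mask" (384x512 bool, what is visible of it) and "box" ([left, top, right, bottom] in pixels, round what is visible of it).
The state is a dict: "time": time; "joints": joint angles; "joint_vel": joint speeds; "tau": joint torques, N m; "position": TCP position; "orientation": TCP orientation; "contact_force": force on the tool from outside, world axes, zero at the start; "moment": the same for the moment, N m; "grip_width": finger opening in m; "gripper_force": force on a finger pad.
Only numpy, scipy, OpenCV 4.12 (cv2) and the standard library are available. Lean on these libraries where they do the work, as an engineer would, in place of code of your own. Each camera call takes 0.05 s, during which the arm holds its last target. There are 200 camera calls.

## Working session

There is one attempt and no reset: what is moved stays moved. The work goes in short steps, Python scripts to look and compute and a tool call to move; the robot and the scene stay as the last step left them, time stands still between calls to the robot, and variables do not carry over. Pictures are saved under pics/ and viewed, at most 10 in all, crops included, and the job is handed in when it is done.

Besides the shell and the picture viewer there is one more tool, called by a JSON object that holds its "fn" and its "kwargs", one argument or row to a line. arm_command: Moves the arm, as the interface text tells. Its arguments: {"type":"object","properties":{"targets":{"type":"array"},"grip_force":{"type":"number"}},"required":["targets"]}

```bash
mkdir -p pics
cat > h.py <<'E'
import numpy as np, cv2
from workcell import r, optics, job_done
def K(c): i=optics.camera_info(c); return np.array(i["intrinsics"]),i
def cam(c):
    s=r.get_state(); im=optics.camera(c); k,i=K(c)
    if c=="wrist":
        T=np.eye(4);T[:3,:3]=s["orientation"];T[:3,3]=s["position"];T=T@np.array(i["T_tool_cam"])
    else: T=np.array(i["world_from_camera"])
    return im,k,T
def onz(k,T,uv,z):
    d=T[:3,:3]@np.linalg.inv(k)@[uv[0],uv[1],1]; o=T[:3,3]
    return o+d*(z-o[2])/d[2]
def proj(k,T,p):
    q=np.linalg.inv(T)@np.append(p,1); q=k@q[:3]; return q[:2]/q[2]
def save(n,im): cv2.imwrite("pics/"+n,im[:,:,::-1])
E
python3 - <<'E'
from h import *
print(r.get_state())
for c in("scene","top"):
    im,k,T=cam(c); save(c+"0.png",im); print(c,k.tolist(),T.round(3).tolist())
    for t in("marker","park","dock","liner0","pen_red","bottle_a","cup","tape","spare"):
        for d in optics.silhouettes(t,c)[:4]:
            v=np.argwhere(d["mask"]).mean(0)[::-1]
            print(t,round(d["score"],2),np.round(d["box"]).tolist(),v.round(1))
a=cv2.hconcat([cv2.imread("pics/scene0.png"),cv2.imread("pics/top0.png")])
cv2.imwrite("pics/both.png",cv2.resize(a,(800,300)))
E
```

```text
{'time': 0.0, 'joints': array([ 1.20176498,  0.53715092, -0.00445366,  1.5388508 ,  0.00260271,
        1.06730587, -0.07118913]), 'joint_vel': array([-0.00039547, -0.00207401,  0.00085908, -0.00160974, -0.00076367,
       -0.00070059,  0.00129459]), 'tau': array([ 4.64032200e-05, -5.70982897e+01,  9.90703180e-01, -2.51596481e+01,
       -5.64069708e-02,  1.80776906e-02,  1.49216471e-04]), 'position': array([ 0.19365594, -0.61984354,  0.23785752]), 'orientation': array([[ 9.54466971e-01,  2.98315960e-01, -6.23379893e-04],
       [ 2.98316587e-01, -9.54465652e-01,  1.59140421e-03],
       [-1.20253422e-04, -1.70490732e-03, -9.99998539e-01]]), 'contact_force': array([0.48547474, 0.2193188 , 0.25522358]), 'moment': array([-0.0639763 ,  0.01465163, -0.01373988]), 'gripper_force': 0.0, 'grip_width': 0.08816985182416301}
scene [[368.28966109132307, 0.0, 255.77755765635092], [0.0, 368.28966109132307, 193.61595780981432], [0.0, 0.0, 1.0]] [[-0.836, 0.354, -0.419, 0.995], [0.547, 0.508, -0.665, 0.728], [-0.023, -0.786, -0.618, 0.735], [0.0, 0.0, 0.0, 1.0]]
marker 0.66 [222.0, 138.0, 233.0, 16
[... 912 characters left out ...]
, 0.069, 0.477], [-1.0, -0.021, 0.003, 0.004], [-0.001, -0.069, -0.998, 1.563], [0.0, 0.0, 0.0, 1.0]]
marker 0.4 [398.0, 196.0, 426.0, 220.0] [413.3 207.3]
park 0.64 [306.0, 195.0, 339.0, 228.0] [323.2 212.8]
park 0.56 [198.0, 185.0, 278.0, 249.0] [235.1 216. ]
dock 0.72 [195.0, 187.0, 276.0, 244.0] [235.1 216.1]
pen_red 0.47 [222.0, 199.0, 232.0, 206.0] [226.7 200.3]
bottle_a 0.93 [103.0, 196.0, 138.0, 214.0] [119.2 205.5]
bottle_a 0.73 [198.0, 188.0, 276.0, 250.0] [234.2 215.9]
bottle_a 0.63 [115.0, 178.0, 150.0, 196.0] [134.6 189.6]
cup 0.61 [402.0, 196.0, 429.0, 218.0] [413.5 207. ]
tape 0.51 [260.0, 131.0, 288.0, 160.0] [273.8 148.3]
spare 0.67 [197.0, 186.0, 276.0, 249.0] [234.7 216. ]
```

View pics/both.png

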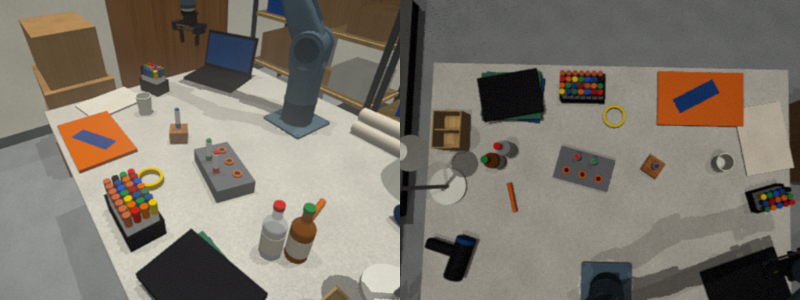

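Run:
```python
import cv2
a=cv2.imread("pics/top0.png")[125:260,90:440]
b=cv2.imread("pics/scene0.png")[110:290,160:420]
cv2.imwrite("pics/topc.png",cv2.resize(a,(800,309),interpolation=cv2.INTER_CUBIC))
cv2.imwrite("pics/scc.png",cv2.resize(b,(800,554),interpolation=cv2.INTER_CUBIC))
from h import *
for c in["top"]:
    k,i=K(c);T=np.array(i["world_from_camera"])
    for n,uv,z in(("park",(323.2,212.8),.056),("dock",(235.1,216.1),.056)): print(n,onz(k,T,uv,z))
k,i=K("wrist");print(k,np.array(i["T_tool_cam"]).round(4))
```

```text
park [ 0.52364559 -0.187289    0.056     ]
dock [0.5065643  0.10531844 0.056     ]
[[268.84566639   0.         255.52741188]
 [  0.         268.84566639 192.60865047]
 [  0.           0.           1.        ]] [[-4.000e-04 -9.458e-01 -3.249e-01  8.440e-02]
 [ 1.000e+00 -6.000e-04  3.000e-04 -1.000e-04]
 [-5.000e-04 -3.249e-01  9.458e-01 -1.446e-01]
 [ 0.000e+00  0.000e+00  0.000e+00  1.000e+00]]
```

View pics/topc.png

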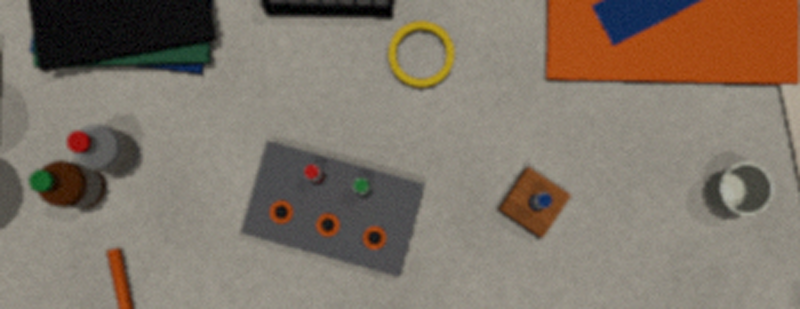

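The picture shows the blue-topped marker in the park block (full-image pixel about 327,213). The three ringed wells run from lower right to left on the stand (about 254,229 to 213,218), with the red and green pens on its far side.

```bash
cat >> h.py <<'E'
def blobs(im,lo,hi,amin=8,smin=120,vmin=40):
    h=cv2.cvtColor(im,cv2.COLOR_RGB2HSV); m=cv2.inRange(h,(lo,smin,vmin),(hi,255,255))
    n,_,st,ce=cv2.connectedComponentsWithStats(m)
    return [(ce[i],st[i]) for i in range(1,n) if st[i][4]>=amin]
E
python3 - <<'E'
from h import *
im=cv2.imread("pics/top0.png")[:,:,::-1].copy(); k,i=K("top");T=np.array(i["world_from_camera"])
for n,lo,hi,z in(("orange",3,15,.066),("blue",100,125,.151),("red",0,4,.151),("red",170,180,.151),("green",45,85,.151)):
    for c,s in blobs(im,lo,hi):
        if s[4]<200 and 190<c[0]<345 and 180<c[1]<250: print(n,c.round(1),s[4],onz(k,T,c,z).round(4))
E
```

```text
orange [212.5 217.2] 77 [0.5012 0.1792 0.066 ]
orange [233.  222.8] 80 [0.484  0.1111 0.066 ]
orange [253.5 228.6] 74 [0.4666 0.0431 0.066 ]
blue [327.9 212. ] 20 [ 0.5237 -0.1898  0.151 ]
red [225.7 199.6] 29 [0.5556 0.1296 0.151 ]
green [247.6 205.6] 18 [0.5382 0.0608 0.151 ]
```

{"fn": "arm_command", "kwargs": {
  "targets": [
    [[0.443,-0.312,0,31.6,1],[0.443,-0.312,0,31.6,1],[0.443,-0.312,0,31.6,1],[0.443,-0.312,0,31.6,1],[0.443,-0.312,0,31.6,1],[0.443,-0.312,0,31.6,1],[0.443,-0.312,0,31.6,1],[0.443,-0.312,0,31.6,1]]
  ]
}}

```text
time: 1.8
position: [0.438, -0.3019, 0.2391]
orientation: [[0.969, -0.246, 0.001], [-0.246, -0.969, -0.0], [0.001, 0.0, -1.0]]
contact_force: [0.6, -0.9, 0.6]
grip_width: 0.0883
gripper_force: 0.0
```

{"fn": "arm_command", "kwargs": {
  "targets": [
    [[0.0555,-0.1297,0,0,1],[0.0555,-0.1297,0,0,1],[0.0555,-0.1297,0,0,1],[0.0555,-0.1297,0,0,1],[0.0555,-0.1297,0,0,1]]
  ]
}}

```text
time: 2.3
position: [0.5229, -0.1909, 0.2386]
orientation: [[0.97, -0.244, -0.0], [-0.244, -0.97, -0.0], [-0.0, 0.0, -1.0]]
contact_force: [-0.3, -0.9, 0.2]
grip_width: 0.0879
gripper_force: 0.0
```

Run:
```python
from h import *
im,k,T=cam("wrist"); save("w1.png",im); s=r.get_state(); print(s["position"])
for c,st in blobs(im,100,130,30): print(c.round(1),st,onz(k,T,c,.151).round(4))
for z in(.151,.126,.056): print(z,proj(k,T,(.5237,-.1898,z)).round(1))
print(proj(k,T,s["position"]))
```

```text
[ 0.52211734 -0.19233021  0.23864028]
[255.1 167.5] [247 165  17   8  56] [ 0.5503 -0.1977  0.151 ]
[255.  195.9] [246 186  19  21 315] [ 0.5244 -0.191   0.151 ]
0.151 [253.9 197. ]
0.126 [254.  188.5]
0.056 [254.3 171.2]
[257.83586429 247.11577427]
```

View pics/w1.png

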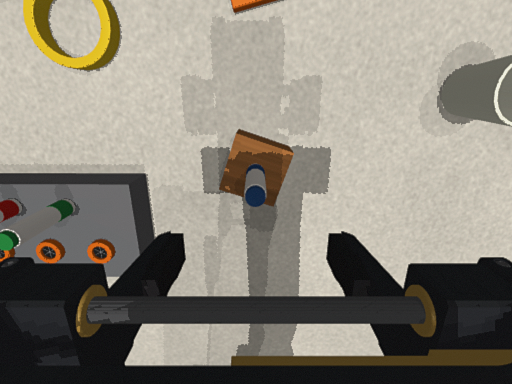

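The wrist picture shows the marker's plug at (255,196), within 1–2 mm of the top-camera estimate, standing in the block with rings 0 and 1 at (100,252) and (50,252). Next I descend and grip.

{"fn": "arm_command", "kwargs": {
  "targets": [
    [[0,0,0.05,0,1],[0,0,0.09,0,1],[0,0,0.12,0,1],[0,0,0.132,0,1],[0,0,0.132,0,1],[0,0,0.132,0,0.6],[0,0,0.132,0,0.4],[0,0,0.132,0,0.2]]
  ],
  "grip_force": 30
}}

```text
time: 3.15
position: [0.5236, -0.192, 0.1082]
orientation: [[0.969, -0.246, 0.002], [-0.246, -0.969, -0.001], [0.003, 0.0, -1.0]]
contact_force: [0.5, 0.8, -0.0]
grip_width: 0.0664
gripper_force: 0.0
```

{"fn": "arm_command", "kwargs": {
  "targets": [
    [[0,0,0,0,0],[0,0,0,0,0],[0,0,0,0,0],[0,0,0,0,0]]
  ],
  "grip_force": 30
}}

```text
time: 3.55
position: [0.5226, -0.1915, 0.1068]
orientation: [[0.969, -0.246, 0.0], [-0.246, -0.969, -0.0], [0.0, 0.0, -1.0]]
contact_force: [-0.5, 0.4, 0.2]
grip_width: 0.0344
gripper_force: 0.0
```

{"fn": "arm_command", "kwargs": {
  "targets": [
    [[0,0,0,0,0],[0,0,0,0,0],[0,0,0,0,0],[0,0,0,0,0]]
  ]
}}

```text
time: 3.95
position: [0.5226, -0.1915, 0.1066]
orientation: [[0.969, -0.246, -0.0], [-0.246, -0.969, 0.0], [-0.0, 0.0, -1.0]]
contact_force: [0.1, 0.3, 0.1]
grip_width: 0.0212
gripper_force: 29.9
```

{"fn": "arm_command", "kwargs": {
  "targets": [
    [[0,0,-0.02,0,0],[0,0,-0.06,0,0],[0,0,-0.084,0,0],[0,0,-0.084,0,0],[0,0,-0.084,0,0]]
  ]
}}

```text
time: 4.45
position: [0.5225, -0.1915, 0.1907]
orientation: [[0.969, -0.246, 0.0], [-0.246, -0.969, -0.0], [0.0, 0.0, -1.0]]
contact_force: [-0.0, 0.3, -1.0]
grip_width: 0.0209
gripper_force: 29.9
```

Run:
```python
from h import *
s=r.get_state(); p=s["position"];R=s["orientation"];print(p,s["grip_width"])
im,k,T=cam("wrist"); save("w2.png",im)
# pen axis points in the hand: tool z of plug top / shoulder / tip relative to TCP: grasp=z70 is at -19mm
for z in(95,88,0,-16,-26,-40): print(z,proj(k,T,p+R@[0,0,(70-z-19)/1000]).round(1))
for c,st in blobs(im,100,130,20): print(c.round(1),st)
```

```text
[ 0.52250356 -0.19154047  0.19066433] 0.020937447372227188
95 [255.1 296.1]
88 [255.1 286.1]
0 [255.2 213.3]
-16 [255.2 205.8]
-26 [255.2 201.6]
-40 [255.3 196.2]
[254.5 210.8] [241 203  29  19 305]
[256.6 283.6] [237 269  40  27 902]
```

View pics/w2.png

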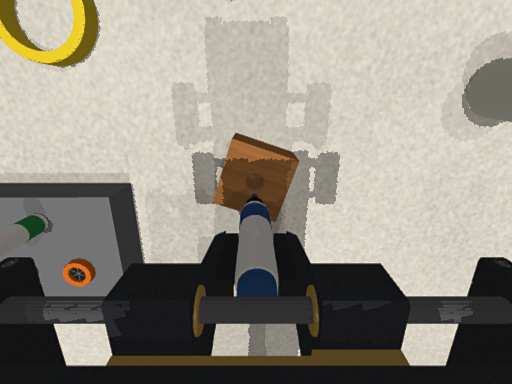

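The marker is held straight (band at 254,211, plug at 257,284, nib near 254,195, all close to the predicted axis). Next I go over well 0.

{"fn": "arm_command", "kwargs": {
  "targets": [
    [[-0.112,-0.2136,0,0,0],[-0.112,-0.2136,0,0,0],[-0.112,-0.2136,0,0,0],[-0.112,-0.2136,0,0,0],[-0.112,-0.2136,0,0,0],[-0.112,-0.2136,0,0,0],[-0.112,-0.2136,0,0,0],[-0.112,-0.2136,0,0,0]]
  ]
}}

```text
time: 5.3
position: [0.4664, 0.0417, 0.1899]
orientation: [[0.969, -0.248, -0.002], [-0.248, -0.969, -0.001], [-0.001, 0.001, -1.0]]
contact_force: [0.1, -0.0, -0.6]
grip_width: 0.0212
gripper_force: 29.9
```

Run:
```python
from h import *
s=r.get_state(); p=s["position"];R=s["orientation"];print(s["time"],p,s["contact_force"])
im,k,T=cam("wrist"); save("w3.png",im)
print("tip",proj(k,T,p+R@[0,0,.091]).round(1))
for c,st in blobs(im,3,16,60):
    b=(st[0]+st[2]/2-.5,st[1]+st[3]/2-.5); q=onz(k,T,b,.0655); print(c.round(1),st,q.round(4),"tool",(R.T@(q-p)).round(4))
```

```text
5.3 [0.46635027 0.04168868 0.18990982] [ 0.13444881 -0.020616   -0.57743383]
tip [255.3 196.2]
[460.3  68. ] [ 396   12  116  109 8916] [ 0.5318 -0.1617  0.0655] tool [0.114  0.1807 0.1245]
[123.6 183.4] [106 168  35  32 641] [0.5026 0.1749 0.0655] tool [ 0.0023 -0.1382  0.1242]
[189.  183.3] [173 168  33  32 608] [0.4855 0.1082 0.0655] tool [ 0.0022 -0.0693  0.1243]
[254.3 182.4] [239 168  32  32 551] [0.4685 0.0418 0.0655] tool [ 0.0022 -0.0008  0.1244]
```

View pics/w3.png

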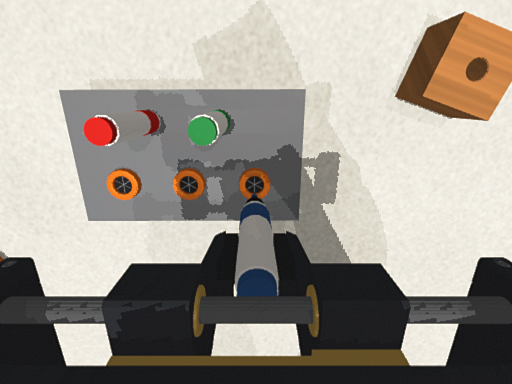

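Wrist picture: rings at (123,183), (189,183) and (254,183), nib near (254,195), right over well 0. I cross-check the alignment with the top camera, without viewing.

Run:
```python
from h import *
s=r.get_state(); p=s["position"];R=s["orientation"];print(p)
for c in("top","scene"):
    im,k,T=cam(c)
    print(c,proj(k,T,p+R@[0,0,-.044]).round(1),proj(k,T,p+R@[0,0,.04]).round(1))
    for cc,st in blobs(im,100,130,6):
        if st[4]<300 and abs(cc[0]-proj(k,T,p)[0])<40: print("blue",cc.round(1),st, onz(k,T,cc,p[2]+.044).round(4))
im=cv2.imread("pics/w3.png")[165:235,215:295]; cv2.imwrite("pics/w3c.png",cv2.resize(im,(640,560),interpolation=cv2.INTER_NEAREST))
```

```text
[0.46651855 0.04145596 0.19006688]
top [252.5 229. ] [253.3 228.8]
blue [243.5 101.5] [236  98  16   8  95] [0.845  0.0771 0.2341]
blue [223.1 109.3] [220 106   7   7  42] [0.8201 0.1373 0.2341]
blue [215.3 117. ] [212 114   7   8  44] [0.7963 0.1598 0.2341]
blue [239.6 118.1] [236 114   8   9  59] [0.7947 0.0875 0.2341]
scene [284.8 140.6] [284.1 166.6]
blue [268.   65.9] [265  47   6  33 130] [ 0.1731 -0.4615  0.2341]
```

View pics/w3c.png

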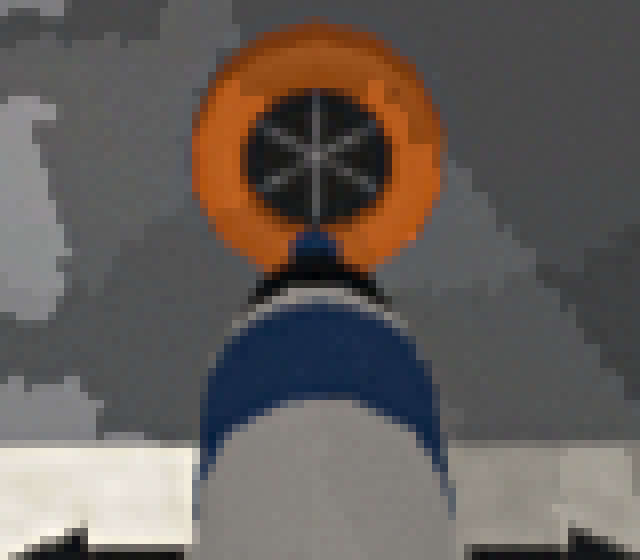

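The crop shows the wiper centre at about (254.1,184.1) and the nib end at u ≈ 253.6, so it is aligned sideways and within about 1–2 mm in tool x. I shift +1 mm, lower to just above the ring, and compare there.

{"fn": "arm_command", "kwargs": {
  "targets": [
    [[0.001,0,0.012,0,0],[0.001,0,0.022,0,0],[0.001,0,0.022,0,0],[0.001,0,0.022,0,0]]
  ]
}}

```text
time: 5.85
position: [0.4672, 0.0427, 0.1681]
orientation: [[0.969, -0.246, -0.001], [-0.246, -0.969, -0.0], [-0.001, 0.001, -1.0]]
contact_force: [-0.5, -0.5, -0.2]
grip_width: 0.0209
gripper_force: 29.9
```

Run:
```python
from h import *
s=r.get_state(); p=s["position"];R=s["orientation"];print(p)
im,k,T=cam("wrist"); save("w4.png",im)
print("tip",proj(k,T,p+R@[0,0,.0906]).round(1),"well",[proj(k,T,np.r_[p[:2],0]+[0,0,z]).round(1) for z in(.066,.06)])
for dx in(-.002,.002): print(proj(k,T,np.r_[p[:2],.065]+R@[dx,0,0]).round(1))
im=cv2.imread("pics/w4.png")[165:235,215:295]; cv2.imwrite("pics/w4c.png",cv2.resize(im,(640,560),interpolation=cv2.INTER_NEAREST))
```

```text
[0.4671932  0.04268435 0.16813592]
tip [255.3 196.4] well [array([255.2, 192.2]), array([255.2, 190.3])]
[255.2 193.8]
[255.2 190. ]
```

View pics/w4c.png

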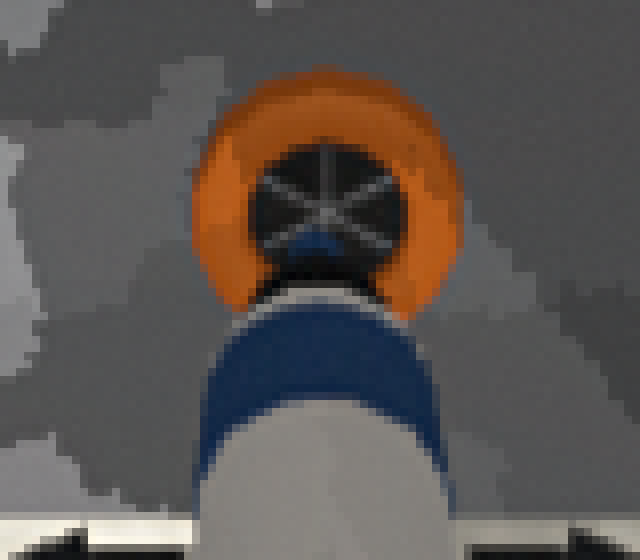

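The wiper centre is at (255.4,191.0) and the nib at u = 253.9, so the pen needs about +1.2 mm in tool y and +0.8 mm in x. I correct and lower to just above where a piece would be.

{"fn": "arm_command", "kwargs": {
  "targets": [
    [[0.0008,0.0012,0.006,0,0],[0.0008,0.0012,0.018,0,0],[0.0008,0.0012,0.03,0,0],[0.0008,0.0012,0.038,0,0],[0.0008,0.0012,0.04,0,0],[0.0008,0.0012,0.04,0,0],[0.0008,0.0012,0.04,0,0]]
  ]
}}

```text
time: 6.6
position: [0.4682, 0.0415, 0.1288]
orientation: [[0.969, -0.246, 0.0], [-0.246, -0.969, 0.0], [0.0, -0.0, -1.0]]
contact_force: [-1.5, -0.9, -0.8]
grip_width: 0.0213
gripper_force: 29.9
```

{"fn": "arm_command", "kwargs": {
  "targets": [
    [[0,0,0.001,0,0],[0,0,0.002,0,0],[0,0,0.003,0,0],[0,0,0.004,0,0],[0,0,0.005,0,0],[0,0,0.005,0,0]]
  ]
}}

```text
time: 7.2
position: [0.4681, 0.0414, 0.1236]
orientation: [[0.969, -0.246, -0.0], [-0.246, -0.969, -0.0], [-0.0, 0.0, -1.0]]
contact_force: [-0.5, 0.2, -0.8]
grip_width: 0.021
gripper_force: 29.9
```

{"fn": "arm_command", "kwargs": {
  "targets": [
    [[0,0,0.001,0,0],[0,0,0.002,0,0],[0,0,0.003,0,0],[0,0,0.003,0,0]]
  ]
}}

```text
time: 7.6
position: [0.4683, 0.0415, 0.1208]
orientation: [[0.969, -0.246, 0.0], [-0.246, -0.969, 0.0], [0.0, -0.0, -1.0]]
contact_force: [0.0, -0.6, 3.1]
grip_width: 0.0212
gripper_force: 29.9
```

Run:
```python
from h import *
for _ in range(3):
    im,k,T=cam("wrist"); s=r.get_state(); print(s["position"].round(4),s["contact_force"].round(2),s["moment"].round(2))
p=s["position"];R=s["orientation"]
save("w5.png",im)
im=cv2.imread("pics/w5.png")[165:235,215:295]; cv2.imwrite("pics/w5c.png",cv2.resize(im,(640,560),interpolation=cv2.INTER_NEAREST))
```

```text
[0.4683 0.0415 0.1209] [ 0.31 -0.43  2.95] [0.05 0.07 0.02]
[0.4683 0.0415 0.1209] [-0.44 -0.73  3.28] [-0.04  0.1  -0.03]
[0.4683 0.0415 0.1209] [0.34 0.23 3.12] [0.   0.15 0.05]
```

View pics/w5c.png

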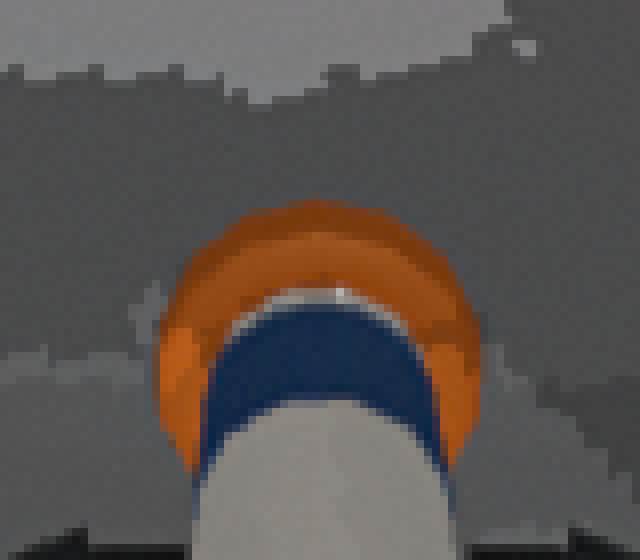

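I feel 3.1 N here. The crop shows the pen centred in the ring with the shoulder (white edge at v ≈ 201) still clear of it. I go on a millimetre at a time to read the stiffness.

{"fn": "arm_command", "kwargs": {
  "targets": [
    [[0,0,0.0005,0,0],[0,0,0.001,0,0],[0,0,0.001,0,0]]
  ]
}}

```text
time: 8.05
position: [0.4683, 0.0415, 0.1198]
orientation: [[0.969, -0.246, 0.0], [-0.246, -0.969, 0.0], [0.0, -0.0, -1.0]]
contact_force: [0.1, 0.1, 4.2]
grip_width: 0.0212
gripper_force: 29.9
```

{"fn": "arm_command", "kwargs": {
  "targets": [
    [[0,0,0.0005,0,0],[0,0,0.001,0,0],[0,0,0.001,0,0]]
  ]
}}

```text
time: 8.35
position: [0.4683, 0.0415, 0.1189]
orientation: [[0.969, -0.246, 0.0], [-0.246, -0.969, 0.0], [0.0, -0.0, -1.0]]
contact_force: [0.2, 0.1, 5.2]
grip_width: 0.021
gripper_force: 29.9
```

The slope is 1.1 N/mm with no side force, which is the nib spring, so a piece is in well 0 (nib in about 2.5 mm). I back out and go to well 1.

{"fn": "arm_command", "kwargs": {
  "targets": [
    [[0,0,-0.015,0,0],[0,0,-0.045,0,0],[0,0,-0.053,0,0],[0,-0.03,-0.053,0,0],[0,-0.06,-0.053,0,0],[0,-0.07,-0.053,0,0],[0,-0.07,-0.05,0,0],[0,-0.07,-0.049,0,0]]
  ]
}}

```text
time: 9.15
position: [0.4845, 0.1079, 0.1667]
orientation: [[0.969, -0.247, -0.002], [-0.247, -0.969, -0.001], [-0.002, 0.002, -1.0]]
contact_force: [0.2, -0.3, -0.4]
grip_width: 0.0214
gripper_force: 29.9
```

Run:
```python
from h import *
im,k,T=cam("wrist"); s=r.get_state(); p=s["position"];R=s["orientation"]
print(p.round(4),s["contact_force"].round(2)); save("w6.png",im)
im=cv2.imread("pics/w6.png")[165:235,215:295]; cv2.imwrite("pics/w6c.png",cv2.resize(im,(640,560),interpolation=cv2.INTER_NEAREST))
```

```text
[0.4845 0.1075 0.1667] [-1.38  0.19 -0.41]
```

View pics/w6c.png

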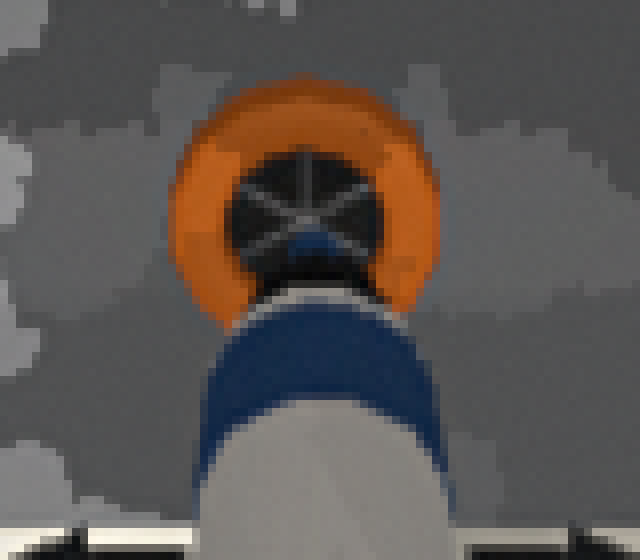

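The crop shows the nib over well 1's wiper centre (crop 305,215), with about 1 mm left to settle. I lower and probe.

{"fn": "arm_command", "kwargs": {
  "targets": [
    [[0,0,0.006,0,0],[0,0,0.018,0,0],[0,0,0.03,0,0],[0,0,0.04,0,0],[0,0,0.044,0,0],[0,0,0.044,0,0],[0,0,0.044,0,0]]
  ]
}}

```text
time: 9.9
position: [0.4854, 0.1094, 0.1237]
orientation: [[0.969, -0.246, 0.0], [-0.246, -0.969, 0.0], [0.0, -0.0, -1.0]]
contact_force: [-0.6, 0.6, -0.9]
grip_width: 0.0212
gripper_force: 29.9
```

{"fn": "arm_command", "kwargs": {
  "targets": [
    [[0,0,0.001,0,0],[0,0,0.002,0,0],[0,0,0.003,0,0],[0,0,0.0035,0,0],[0,0,0.0035,0,0]]
  ]
}}

```text
time: 10.4
position: [0.4857, 0.1094, 0.1206]
orientation: [[0.969, -0.246, 0.001], [-0.246, -0.969, 0.0], [0.001, -0.0, -1.0]]
contact_force: [-1.2, -0.5, 5.9]
grip_width: 0.0211
gripper_force: 29.9
```

{"fn": "arm_command", "kwargs": {
  "targets": [
    [[0,0,0.0005,0,0],[0,0,0.001,0,0],[0,0,0.001,0,0]]
  ]
}}

```text
time: 10.7
position: [0.4856, 0.1094, 0.1194]
orientation: [[0.969, -0.246, 0.001], [-0.246, -0.969, 0.0], [0.001, -0.0, -1.0]]
contact_force: [-0.9, 0.4, 4.5]
grip_width: 0.0211
gripper_force: 29.9
```

{"fn": "arm_command", "kwargs": {
  "targets": [
    [[0,0,0.0005,0,0],[0,0,0.001,0,0],[0,0,0.001,0,0]]
  ]
}}

```text
time: 11.0
position: [0.4857, 0.1095, 0.1185]
orientation: [[0.969, -0.246, 0.001], [-0.246, -0.969, 0.0], [0.001, -0.0, -1.0]]
contact_force: [-0.3, 1.2, 6.4]
grip_width: 0.0212
gripper_force: 29.9
```

Run:
```python
from h import *
for _ in range(4):
    im,k,T=cam("wrist"); s=r.get_state(); print(s["position"].round(4),s["contact_force"].round(2),s["moment"].round(2))
save("w7.png",im)
for c,st in blobs(im,3,16,60): print(c.round(1),st)
a=cv2.imread("pics/w5.png")[:,:,::-1].copy()
print("w5");[print(c.round(1),st) for c,st in blobs(a,3,16,60)]
im=cv2.imread("pics/w7.png")[165:235,215:295]
print(cv2.imread("pics/w7.png")[180:206,255].tolist())
```

```text
[0.4857 0.1095 0.1185] [-0.22  0.14  6.19] [ 0.05  0.2  -0.06]
[0.4857 0.1095 0.1185] [-0.76 -0.77  6.11] [0.05 0.22 0.04]
[0.4857 0.1095 0.1186] [-1.96  0.29  6.34] [ 0.09  0.2  -0.01]
[0.4857 0.1095 0.1185] [-1.46  0.11  5.91] [ 0.03  0.15 -0.03]
[169.7 211. ] [ 148  191   44   42 1027]
[254.9 204. ] [234 191  42  34 570]
[339.8 211.2] [ 318  191   45   42 1065]
[ 67.  355.9] [ 59 343  16  23 174]
w5
[482.5  66.8] [ 432    0   80  125 6474]
[ 86.  209.7] [  63  190   47   41 1120]
[170.3 209.8] [ 149  190   43   41 1023]
[254.2 202.7] [234 190  41  34 587]
[[75, 74, 73], [74, 73, 73], [74, 74, 73], [76, 74, 73], [74, 75, 74], [75, 75, 74], [74, 73, 73], [77, 76, 76], [74, 74, 73], [77, 75, 72], [78, 75, 74], [32, 59, 117], [10, 56, 122], [11, 59, 121], [16, 60, 125], [28, 78, 150], [28, 81, 155], [26, 77, 150], [19, 73, 147], [17, 71, 146], [20, 67, 142], [77, 99, 136], [125, 131, 137], [85, 66, 61], [70, 39, 19], [71, 42, 21]]
```

At rest I read 6.1 N at the same depth and spring slope as well 0, and the ring is not lowered (row 191, like its neighbours). Well 1 is blocked too, so I go on to well 2.

{"fn": "arm_command", "kwargs": {
  "targets": [
    [[0,0,-0.015,0,0],[0,0,-0.045,0,0],[0,0,-0.053,0,0],[0,-0.03,-0.053,0,0],[0,-0.06,-0.053,0,0],[0,-0.07,-0.053,0,0],[0,-0.07,-0.051,0,0],[0,-0.07,-0.051,0,0]]
  ]
}}

```text
time: 12.0
position: [0.5018, 0.1756, 0.1682]
orientation: [[0.969, -0.247, -0.002], [-0.247, -0.969, -0.002], [-0.001, 0.002, -1.0]]
contact_force: [-0.3, -1.1, 0.2]
grip_width: 0.021
gripper_force: 29.9
```

Run:
```python
from h import *
im,k,T=cam("wrist"); s=r.get_state()
print(s["position"].round(4),s["contact_force"].round(2)); save("w8.png",im)
b=im[165:205,235:275]
h=cv2.cvtColor(b,cv2.COLOR_RGB2HSV)
for c,st in blobs(im,3,16,60): print(c.round(1),st)
for c,st in blobs(im,100,130,8): print("blue",c.round(1),st)
```

```text
[0.502  0.1752 0.1684] [-0.71  0.2  -0.86]
[252.2 187.8] [236 174  34  32 542]
[322.8 190.8] [306 174  35  35 706]
[393.  190.8] [375 174  38  35 766]
[ 25.2 210.7] [  7 193  31  42 621]
[ 89.4 280.8] [ 70 262  40  35 728]
blue [34.  11.1] [   0    0   72   27 1302]
blue [253.7 195.1] [251 194   7   3  16]
blue [254.2 211. ] [240 203  30  21 311]
blue [256.7 283.6] [237 269  40  27 896]
```

{"fn": "arm_command", "kwargs": {
  "targets": [
    [[0,0,0.006,0,0],[0,0,0.018,0,0],[0,0,0.03,0,0],[0,0,0.04,0,0],[0,0,0.044,0,0],[0,0,0.044,0,0],[0,0,0.044,0,0]]
  ]
}}

```text
time: 12.75
position: [0.5026, 0.1773, 0.1253]
orientation: [[0.969, -0.246, 0.0], [-0.246, -0.969, 0.0], [0.0, -0.0, -1.0]]
contact_force: [1.0, 0.6, 0.1]
grip_width: 0.0213
gripper_force: 29.9
```

{"fn": "arm_command", "kwargs": {
  "targets": [
    [[0,0,0.001,0,0],[0,0,0.002,0,0],[0,0,0.003,0,0],[0,0,0.0035,0,0],[0,0,0.0035,0,0]]
  ]
}}

```text
time: 13.25
position: [0.5025, 0.1771, 0.1217]
orientation: [[0.969, -0.246, 0.0], [-0.246, -0.969, -0.0], [0.0, 0.0, -1.0]]
contact_force: [-0.1, -0.4, -0.1]
grip_width: 0.0213
gripper_force: 29.9
```

{"fn": "arm_command", "kwargs": {
  "targets": [
    [[0,0,0.001,0,0],[0,0,0.002,0,0],[0,0,0.002,0,0],[0,0,0.002,0,0]]
  ]
}}

```text
time: 13.65
position: [0.5025, 0.1771, 0.1196]
orientation: [[0.969, -0.246, -0.0], [-0.246, -0.969, -0.0], [-0.0, 0.0, -1.0]]
contact_force: [0.5, 0.3, -1.7]
grip_width: 0.0214
gripper_force: 29.9
```

{"fn": "arm_command", "kwargs": {
  "targets": [
    [[0,0,0.001,0,0],[0,0,0.001,0,0],[0,0,0.001,0,0]]
  ]
}}

```text
time: 13.95
position: [0.5026, 0.1771, 0.1187]
orientation: [[0.969, -0.246, -0.0], [-0.246, -0.969, -0.0], [0.0, 0.0, -1.0]]
contact_force: [-1.1, -0.7, -0.3]
grip_width: 0.0214
gripper_force: 29.9
```

There is no force at depths where the other wells pushed back 5–6 N, so well 2 is clear. I press home in small steps.

{"fn": "arm_command", "kwargs": {
  "targets": [
    [[0,0,0.001,0,0],[0,0,0.002,0,0],[0,0,0.003,0,0],[0,0,0.004,0,0],[0,0,0.005,0,0],[0,0,0.005,0,0]]
  ]
}}

```text
time: 14.55
position: [0.5028, 0.1772, 0.114]
orientation: [[0.969, -0.246, 0.0], [-0.246, -0.969, 0.0], [0.0, -0.0, -1.0]]
contact_force: [-1.1, -0.6, 3.7]
grip_width: 0.0212
gripper_force: 29.9
```

{"fn": "arm_command", "kwargs": {
  "targets": [
    [[0,0,0.001,0,0],[0,0,0.002,0,0],[0,0,0.003,0,0],[0,0,0.003,0,0]]
  ]
}}

```text
time: 14.95
position: [0.5028, 0.1772, 0.1109]
orientation: [[0.969, -0.246, 0.0], [-0.246, -0.969, 0.0], [0.0, -0.0, -1.0]]
contact_force: [-0.2, 0.0, 3.8]
grip_width: 0.0209
gripper_force: 29.9
```

{"fn": "arm_command", "kwargs": {
  "targets": [
    [[0,0,0.001,0,0],[0,0,0.0015,0,0],[0,0,0.0015,0,0]]
  ]
}}

```text
time: 15.25
position: [0.5027, 0.1773, 0.1094]
orientation: [[0.969, -0.246, 0.0], [-0.246, -0.969, 0.0], [0.0, -0.0, -1.0]]
contact_force: [-0.5, 0.3, 4.9]
grip_width: 0.021
gripper_force: 29.9
```

{"fn": "arm_command", "kwargs": {
  "targets": [
    [[0,0,0.0005,0,0],[0,0,0.001,0,0],[0,0,0.001,0,0]]
  ]
}}

```text
time: 15.55
position: [0.5028, 0.1773, 0.1084]
orientation: [[0.969, -0.246, 0.0], [-0.246, -0.969, 0.0], [0.0, -0.0, -1.0]]
contact_force: [-1.1, -1.0, 4.6]
grip_width: 0.0213
gripper_force: 29.9
```

{"fn": "arm_command", "kwargs": {
  "targets": [
    [[0,0,0.0005,0,0],[0,0,0.001,0,0],[0,0,0.001,0,0]]
  ]
}}

```text
time: 15.85
position: [0.5032, 0.1773, 0.1083]
orientation: [[0.969, -0.246, 0.001], [-0.246, -0.969, 0.0], [0.001, -0.001, -1.0]]
contact_force: [-2.7, -0.7, 13.0]
grip_width: 0.0214
gripper_force: 29.9
```

{"fn": "arm_command", "kwargs": {
  "targets": [
    [[0,0,0.0005,0,0],[0,0,0.0008,0,0],[0,0,0.0008,0,0]]
  ]
}}

```text
time: 16.15
position: [0.5035, 0.1774, 0.1082]
orientation: [[0.969, -0.246, 0.002], [-0.246, -0.969, 0.0], [0.002, -0.001, -1.0]]
contact_force: [-4.4, -2.0, 19.4]
grip_width: 0.021
gripper_force: 29.9
```

There is a hard stop at TCP z = 0.1083, where home was predicted (0.1086). I relieve the push, open and rise straight up.

{"fn": "arm_command", "kwargs": {
  "targets": [
    [[0,0,-0.0016,0,0],[0,0,-0.0016,0,0],[0,0,-0.0016,0,0.35],[0,0,-0.0016,0,0.5],[0,0,-0.0016,0,0.6],[0,0,-0.0016,0,0.6],[0,0,-0.0016,0,0.6]]
  ]
}}

```text
time: 16.85
position: [0.5024, 0.1771, 0.1078]
orientation: [[0.969, -0.246, -0.0], [-0.246, -0.969, -0.0], [-0.0, 0.0, -1.0]]
contact_force: [0.2, -0.1, -0.1]
grip_width: 0.0529
gripper_force: 0.0
```

{"fn": "arm_command", "kwargs": {
  "targets": [
    [[0,0,0,0,0.7],[0,0,-0.02,0,0.7],[0,0,-0.06,0,0.7],[0,0,-0.1,0,0.7],[0,0,-0.13,0,0.7],[0,0,-0.13,0,0.7]]
  ]
}}

```text
time: 17.45
position: [0.505, 0.1782, 0.2424]
orientation: [[0.969, -0.246, 0.008], [-0.246, -0.969, 0.003], [0.007, -0.005, -1.0]]
contact_force: [0.2, 0.6, -0.6]
grip_width: 0.0622
gripper_force: 0.0
```

Run:
```python
from h import *
print(r.get_state()["position"])
im,k,T=cam("wrist"); save("w9.png",im)
for c,st in blobs(im,100,130,30): print("blue",c.round(1),st,onz(k,T,c,.153).round(4))
im2,_,_=cam("scene"); save("s9.png",im2)
a=cv2.imread("pics/w9.png"); b=cv2.resize(cv2.imread("pics/s9.png")[140:250,220:350],(454,384),interpolation=cv2.INTER_CUBIC)
cv2.imwrite("pics/fin.png",cv2.resize(cv2.hconcat([a,b]),(800,318)))
```

```text
[0.50504416 0.17822344 0.24235455]
blue [79.3 35.3] [  15   17  101   37 1027] [0.6669 0.2774 0.153 ]
blue [257.  169.9] [249 167  17   9  54] [0.5301 0.1706 0.153 ]
blue [256.7 198.8] [247 189  20  20 307] [0.5035 0.1776 0.153 ]
```

View pics/fin.png

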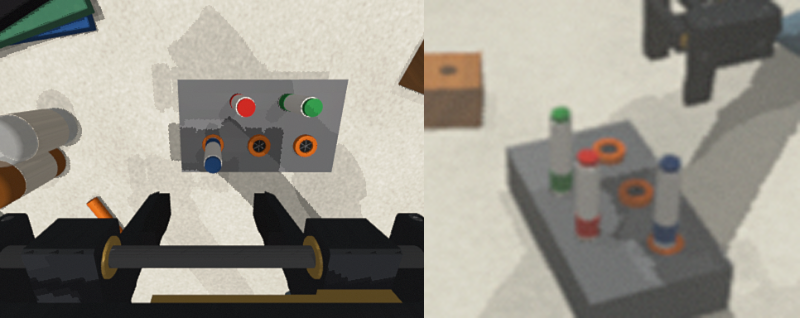

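The marker stands upright in well 2 (plug at 257,199 in the wrist image) with its ring flat, at about (0.5035, 0.1776). The red and green pens are unmoved and the gripper is clear, so I hand in.

```bash
python3 -c "from h import *; print(job_done())"
```

```text
the job is handed in; nothing more can be done
None
```

The marker is docked nib down in well 2, the clear one, with its ring pressed down to a hard stop and the gripper clear; wells 0 and 1 held the broken pieces, the nib went in only about 3 mm there, and I handed the job in at about 17.5 s without seeing a verdict.

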